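# Sweep the mounted caps into the sorting tray

### The arm

A 7-joint arm with a two-finger parallel gripper is mounted at the origin on the work surface. World frame = base frame: x ahead of the robot, y to its left, z up, the work surface at z = 0. Lengths are in mm, angles in rad, forces in N, time in s.
With the tool pointing down it reaches from about 400 to 900 mm from the base axis. Payload 5.5 kg.
Tool frame: the origin (TCP) lies at the very end of the fingers, on their centre line; the grasp point (between the pads) lies 19 mm behind it; z points along the fingers, y is the line along which they close (so a half turn about z gives the same grasp; the last joint's range is limited). The gripper opens to 85 mm and grips with 20 to 120 N. Pads are 22 mm wide; open, the fingers measure 114 mm over their backs; the gripper's body (76 mm by 85 mm) begins 54 mm behind the grasp point. The pads swing forward as they close: fully open they stand 13 mm farther back than shut.
Start: joints at [-1.029, 0.501, -0.427, 1.55, 0.221, 1.138, -0.21], TCP at [178.843, 624.912, 231.31] pointing down, gripper open.
Joint ranges: [-2.88, 2.88], [-0.31, 2.03], [-1.54, 1.56], [0.2, 2.42], [-1.41, 4.55], [0.19, 2.02], [-2.57, 2.57]. Speed limits (rad/s): [2.57, 2.57, 3.14, 3.14, 3.14, 3.14, 3.14].

### API

Orientations are given as a unit quaternion [x, y, z, w].
In Python, from station import * gives the robot as it stands.
- The arm moves only by the tool apply_moves, never from a script. Its argument "steps" is a list that holds one entry, the list of rows, each a list of 7 numbers: the opening, from 0 (shut) to 1 (fully open), then the shift along the world's x, y, z scaled (see below), then the turn, a rotation vector about the world's x, y, z scaled (see below). In form: [[[fingers, x, y, z, rx, ry, rz], ...]]. A call has 1 to 12 rows; each row shifts and turns the commanded pose from where the row before left it; what a row does not reach is not made up. The controller multiplies each number of a shift by 100 mm and each number of a turn by 90 degrees. A row lasts 1/8 s, in which the tool goes at most 62.5 mm and 10.7 degrees, less where a joint would pass 70% of its speed; a pose out of reach is approached as far as the arm can. A call with a number of a shift or a turn outside -1 to 1 is refused whole. A call with a gripper value outside its range is refused whole. The fingers move at their own pace and stop on an object; "squeeze" is the grip in N (left out, the last holds). Time passes only in rows, so rows that do not move let the fingers close. It gives the time, the measured TCP pose, the force, the opening and the grip force at its end, in the units of the state.
- get_state(): the state, without advancing time (a new reading comes with each control period).
- camera(name): name is "scene" or "top" or "wrist"; returns a dict with "pixels" (384x512x3 uint8, blue, green, red), "fovy" (degrees; the focal length in pixels is half the picture's height over the tangent of half this angle, whatever the lens; pixels are square), "cx", "cy" (the principal point, pixels), "rvec" (rotation vector, rad) and "tvec" (3), from world to camera coordinates, as OpenCV has them; the wrist camera has in their place "T_tool_cam" (4x4, takes a point from camera to tool coordinates, whose origin is the TCP and whose axes are the flange's). Camera axes: x right, y down, z forward; pixel columns grow to the right and rows downward; lengths in mm; the calibration is good to about 2 mm. A picture is of the moment at which its call begins: read the wrist's pose just before it. There is no depth.
- job_done(): hands the job in; it is judged then, once.
The state is a dict: "time_s": time; "joint_positions": joint angles; "joint_vel": joint speeds; "joint_efforts": joint torques, N m; "tool_pos": TCP position; "orientation": TCP orientation; "contact_force": force on the tool from outside, world axes, zero at the start; "wrist_torque": the same for the moment, N m; "opening": finger opening in mm; "grip_force": force on a finger pad.
Only numpy, scipy, OpenCV 4.12 (cv2) and the standard library are available. Lean on these libraries where they do the work, as an engineer would, in place of code of your own. Each camera call takes 0.05 s, during which the arm holds its last target. There are 200 camera calls.

### The job

Sweep the three loose mounted bottle caps across the table with your fingertips, through the open side of the low wooden three-sided tray, until each lies flat and wholly inside it. Slide them only: do not lift, tip or stack them, and leave the small tin, the tumbler and the other things on the table where they are.

Things in the scene. Friction and masses are not known exactly. Their poses are not given: they have to be found in the camera images.
- cap0: one of three identical mounted bottle caps: a bright steel crown cap (32 mm across, 6 mm high) on a round black plastic base 40 mm in diameter and 10 mm high with an upright side; 16 mm high in all, about 18 g, lying loose and flat, cap up, on the table in front of the tray. Origin: centre of its underside; z up. It slides on the table when pushed and stops when the push stops
- cap1: one of three identical mounted bottle caps: a bright steel crown cap (32 mm across, 6 mm high) on a round black plastic base 40 mm in diameter and 10 mm high with an upright side; 16 mm high in all, about 18 g, lying loose and flat, cap up, on the table in front of the tray. Origin: centre of its underside; z up. It slides on the table when pushed and stops when the push stops
- cap2: one of three identical mounted bottle caps: a bright steel crown cap (32 mm across, 6 mm high) on a round black plastic base 40 mm in diameter and 10 mm high with an upright side; 16 mm high in all, about 18 g, lying loose and flat, cap up, on the table in front of the tray. Origin: centre of its underside; z up. It slides on the table when pushed and stops when the push stops
- tray: low dark wooden tray fixed to the table, cork-lined, inside 100 mm deep (its x) by 150 mm wide (its y). Walls 10 mm thick, 22 mm high at the back (+x) and both sides; the -x side, towards the robot, is open, no sill, floor level with the table. Origin: on the table, centre of the inside: mouth at x = -50 mm, back wall's face at +50 mm. Its yaw varies
- tin: small closed round metal tin, 44 mm in diameter, 43 mm high, standing upright among the caps; leave it. Origin: centre of its underside
- tumbler: small white ceramic tumbler, 44 mm in diameter, 55 mm high, standing upright among the caps; leave it. Origin: centre of its underside
- phone: blue phone lying flat, 150 x 72 x 9 mm, long side along its x, left of the work; leave it. Origin: centre of its underside
- opener: flat bottle opener with a wooden handle, 132 mm long along its x (-70 to +62 mm), 28 mm wide, 6 mm high, lying right of the work; leave it. Origin on its underside, in its handle
- loupe: folding magnifier standing upright: two square dark metal frames 44 x 44 mm, one above the other, the upper with a glass, 40 mm high, right of the tray; leave it. Origin: centre of its underside
- marker: white marker pen with a grey cap lying flat, 130 mm long along its x, 14 mm wide, 12 mm high, left of the work; leave it. Origin: underside, mid-length
Things that resemble listed ones, but are neither listed nor needed, are in the scene too. Leave any orange or turquoise look-alike of the cap1 alone. What is shaped like the cap2 but yellow is not meant.

How it is judged (in metres and radians):
At the end, for the whole second after the job is handed in: All three mounted caps lie flat on the table at rest, each with its centre at least 16 mm inside the tray's mouth line and between the walls; the tin, tumbler, phone, opener, loupe and marker are within 15 mm of where they began (x of cap0 in the frame of tray between -0.034 and 0.045 m and y of cap0 in the frame of tray between -0.07 and 0.07 m and height (world z) of each of cap0, cap1, cap2 below 0.004 m and angle between each of cap0, cap1, cap2's own z axis and vertical below 0.15 rad and linear speed of each of cap0, cap1, cap2 below 0.02 m/s and x of cap1 in the frame of tray between -0.034 and 0.045 m and y of cap1 in the frame of tray between -0.07 and 0.07 m and x of cap2 in the frame of tray between -0.034 and 0.045 m and y of cap2 in the frame of tray between -0.07 and 0.07 m and distance of each of tin, tumbler, phone, opener, loupe, marker from where it was at the start of the episode below 0.015 m); the robot touches nothing.
It fails at once if a mounted cap was lifted or tipped (height (world z) of any of cap0, cap1, cap2 above 0.012 m or angle between any of cap0, cap1, cap2's own z axis and vertical above 0.6 rad).
It fails at once if the tin, the tumbler or another thing on the table was moved or knocked over (distance of any of tin, tumbler, phone, opener, loupe, marker from where it was at the start of the episode above 0.015 m or angle between any of tin, tumbler, phone, opener, loupe, marker's own z axis and vertical above 0.4 rad).
It also fails if it takes over 72 s, if anything falls off the work surface, if the arm or the gripper's body presses on something with over 40 N, if the wrist force passes 120 N, or if a joint passes its speed limit or range.

## Working session

There is one attempt and no reset: what is moved stays moved. The work goes in short steps, Python scripts to look and compute and a tool call to move; the robot and the scene stay as the last step left them, time stands still between calls to the robot, and variables do not carry over. Pictures are saved under pics/ and viewed, at most 12 in all, crops included, and the job is handed in when it is done.

Besides the shell and the picture viewer there is one more tool, called after "Call:" as a command line: name --argument value ..., lists and objects as JSON in quotes. apply_moves: Moves the arm, as the interface text tells. Its arguments: {"type":"object","properties":{"steps":{"type":"array","items":{"type":"array","items":{"type":"array","items":{"type":"number"}}}},"squeeze":{"type":"number"}},"required":["steps"]}

```bash
mkdir -p pics; ls
cat > h.py <<'E'
from station import *
import numpy as np, cv2
def grab(n,f):
    c=camera(n); cv2.imwrite('pics/'+f,c['pixels']); return c
def px2w(c,u,v,z=0):
    f=c['pixels'].shape[0]/2/np.tan(np.radians(c['fovy'])/2)
    R=cv2.Rodrigues(np.array(c['rvec'],float))[0]; t=np.array(c['tvec'],float).ravel()
    d=R.T@np.array([(u-c['cx'])/f,(v-c['cy'])/f,1]); o=-R.T@t
    return o+d*(z-o[2])/d[2]
E
python3 - <<'E'
from h import *
import pickle
s=get_state();print({k:np.round(v,3).tolist() for k,v in s.items()})
c=grab('top','top0.png');pickle.dump(c,open('top.pkl','wb'))
d=grab('scene','scene0.png');pickle.dump(d,open('scene.pkl','wb'))
print({k:v for k,v in c.items() if k!='pixels'})
b=cv2.resize(c['pixels'],(800,600),interpolation=cv2.INTER_CUBIC);cv2.imwrite('pics/top0b.png',b)
E
```

```text
pics
{'time_s': 0.0, 'joint_positions': [-1.029, 0.502, -0.427, 1.551, 0.221, 1.138, -0.21], 'joint_vel': [0.001, 0.001, 0.0, 0.001, 0.0, -0.0, -0.001], 'joint_efforts': [-0.001, -56.951, -5.816, -28.094, 0.011, 0.012, -0.0], 'tool_pos': [178.74, 624.223, 230.264], 'orientation': [0.139, 0.99, -0.001, -0.0], 'contact_force': [-0.22, 0.273, -0.325], 'wrist_torque': [-0.019, -0.038, 0.041], 'grip_force': 0.0, 'opening': 85.102}
{'fovy': 44.33534521086898, 'cx': 252.2184733332646, 'cy': 189.16436995759017, 'rvec': array([ 2.16653458, -2.03304736,  0.23014732]), 'tvec': array([ -38.92403341,  533.67897882, 1044.6289341 ])}
```

View pics/top0b.png

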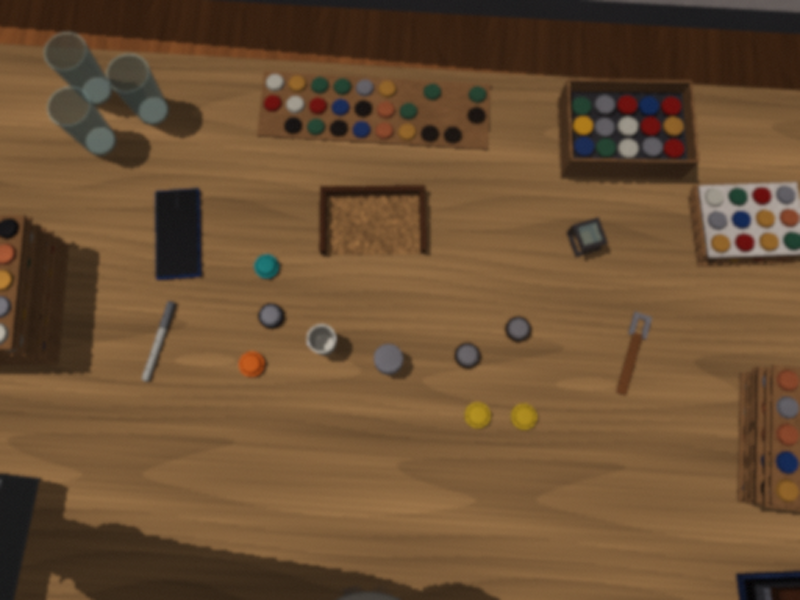

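View pics/scene0.png

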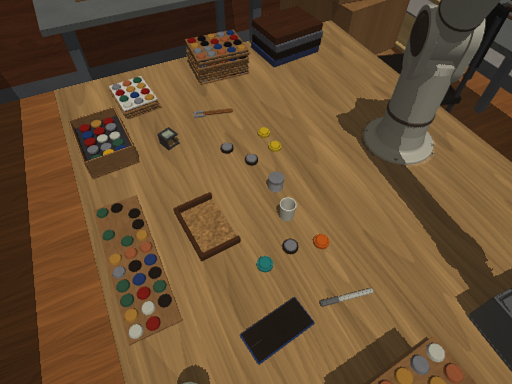

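The top view (800x600) shows silver caps on black bases at (271,315), (468,355) and (518,328). Possible mix-ups are teal (266,267), orange (252,363), yellow (478,415) and (524,417), and the tin's lid (389,358). The tumbler is at (321,340), and the tray is at about (375,222) with its mouth facing down in the image. I'll check the choice in a close crop.

Run:
```python
from h import *
import pickle
c=pickle.load(open('top.pkl','rb'))
p=c['pixels'][110:280,145:372]
cv2.imwrite('pics/crop0.png',cv2.resize(p,None,fx=3.5,fy=3.5,interpolation=cv2.INTER_CUBIC))
for n,u,v,z in [('capA',271,315,16),('capB',468,355,16),('capC',518,328,16),('tin',389,358,43),('tumbler',321,337,55),('teal',266,267,16),('or',252,363,16),('y',478,415,16)]:
    print(n,px2w(c,u*.64,v*.64,z).round(0))
```

```text
capA [502. 184.  16.]
capB [ 459. -123.   16.]
capC [ 506. -199.   16.]
tin [443.  -3.  43.]
tumbler [466. 100.  55.]
teal [578. 200.  16.]
or [426. 206.  16.]
y [ 369. -142.   16.]
```

View pics/crop0.png

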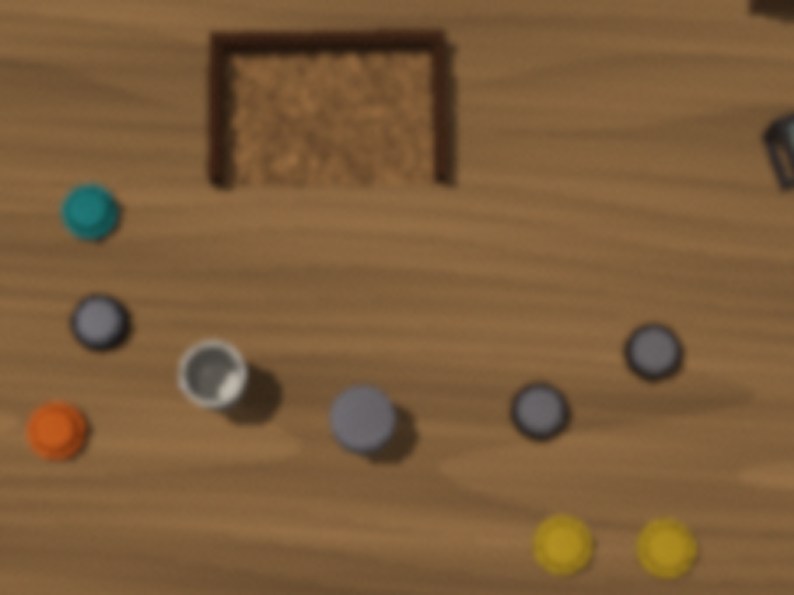

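The crop confirms the three silver-on-black caps at (100,321), (540,411) and (654,352). The tumbler is at (213,374), the tin at (362,418), and the tray's mouth line at y≈184.

Run:
```python
from h import *
import pickle
c=pickle.load(open('top.pkl','rb'))
for n,x,y,z in [('capA',99,321,16),('capAbase',101,322,8),('capB',540,410,16),('capC',654,351,16),('tin',362,417,43),('tumbler',213,374,55),('teal',90,211,16),('or',57,430,16),('BLo',211,34,22),('BRo',445,32,22),('FLo',210,184,22),('FLi',230,184,22),('FRi',436,183,22),('FRfloor',436,184,0),('FRo',446,182,22)]:
    print(n,px2w(c,145+x/3.5,110+y/3.5,z).round(0)[:2])
```

```text
capA [502. 185.]
capAbase [503. 185.]
capB [ 459. -123.]
capC [ 505. -200.]
tin [443.  -2.]
tumbler [463.  98.]
teal [580. 199.]
or [424. 206.]
BLo [715. 124.]
BRo [727. -43.]
FLo [603. 116.]
FLi [604. 102.]
FRi [614. -43.]
FRfloor [620. -43.]
FRo [615. -50.]
```

Call:
apply_moves --steps '[[[0.3,0.26,-0.27,0,0,0,-0.081],[0.3,0.26,-0.27,0,0,0,-0.081],[0.3,0.26,-0.27,0,0,0,-0.081],[0.3,0.26,-0.27,0,0,0,-0.081],[0.3,0.26,-0.27,0,0,0,-0.081],[0.3,0.26,-0.27,0,0,0,-0.081],[0.3,0.26,-0.27,0,0,0,-0.081],[0.3,0.26,-0.27,0,0,0,-0.081],[0.3,0.26,-0.27,0,0,0,-0.081],[0.3,0.26,-0.27,0,0,0,-0.081],[0.3,0.26,-0.27,0,0,0,-0.081],[0.3,0.26,-0.27,0,0,0,-0.081]]]'

```text
time_s: 1.6
tool_pos: [491.3, 299.8, 230.9]
orientation: [0.786, 0.618, -0.0, -0.0]
contact_force: [-0.3, 0.5, -0.7]
opening: 25.6
grip_force: 0.0
```

Call:
apply_moves --steps '[[[0.3,0,-0.455,-0.1,0,0,0],[0.3,0,-0.455,-0.1,0,0,0],[0.3,0,-0.455,-0.1,0,0,0],[0.3,0,-0.455,-0.1,0,0,0],[0.3,0,-0.455,-0.1,0,0,0],[0.3,0,-0.455,-0.1,0,0,0],[0.3,0,-0.455,-0.1,0,0,0],[0.3,0,-0.455,-0.1,0,0,0],[0.3,0,-0.455,-0.1,0,0,0],[0.3,0,-0.455,-0.1,0,0,0],[0.3,0,-0.455,-0.1,0,0,0],[0.3,0,-0.455,-0.1,0,0,0]]]'

```text
time_s: 3.1
tool_pos: [490.6, -246.2, 110.7]
orientation: [0.785, 0.62, -0.0, -0.0]
contact_force: [1.3, 1.2, 0.1]
opening: 25.5
grip_force: 0.0
```

Call:
apply_moves --steps '[[[0.3,0.03,0,-0.3,0,0,0],[0.3,0,0,-0.3,0,0,0],[0.3,0,0,-0.25,0,0,0],[0.3,0,0,-0.12,0,0,0],[0.3,0,0,-0.09,0,0,0],[0.3,0,0,0,0,0,0]]]'

```text
time_s: 3.85
tool_pos: [493.8, -245.0, 5.2]
orientation: [0.785, 0.619, -0.0, -0.0]
contact_force: [1.0, -0.0, -0.4]
opening: 25.5
grip_force: 0.0
```

Run:
```python
from h import *
import pickle
w=camera('wrist'); t=camera('top')
a=cv2.resize(w['pixels'],(400,300)); b=cv2.resize(t['pixels'][180:300,260:420],(400,300))
cv2.imwrite('pics/a1.png',np.hstack([a,b])); print(w['T_tool_cam'])
```

```text
[[-3.25309169e-04 -9.51866818e-01 -3.06511753e-01  7.92047059e+01]
 [ 9.99999912e-01 -2.28436502e-04 -3.51921298e-04  6.69549495e-01]
 [ 2.64963733e-04 -3.06511841e-01  9.51866809e-01 -1.42423342e+02]
 [ 0.00000000e+00  0.00000000e+00  0.00000000e+00  1.00000000e+00]]
```

View pics/a1.png

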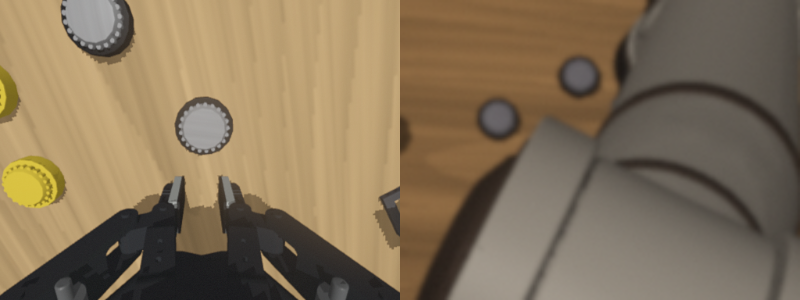

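The wrist view shows cap C at (204,125), centred between the fingers, so I start the push.

Call:
apply_moves --steps '[[[0.3,0,0,-0.03,0,0,0],[0.3,0.02,0.08,0,0,0,0],[0.3,0.02,0.08,0,0,0,0],[0.3,0.03,0.125,0,0,0,0],[0.3,0.03,0.125,0,0,0,0],[0.3,0.03,0.125,0,0,0,0],[0.3,0.03,0.125,0,0,0,0],[0.3,0.03,0.125,0,0,0,0],[0.3,0.03,0.125,0,0,0,0],[0.3,0.03,0.125,0,0,0,0],[0.3,0.03,0.125,0,0,0,0],[0.3,0.03,0.125,0,0,0,0]]]'

```text
time_s: 5.45
tool_pos: [525.0, -115.8, 2.3]
orientation: [0.785, 0.619, 0.0, -0.0]
contact_force: [0.0, -0.4, -0.6]
opening: 25.9
grip_force: 0.1
```

Call:
apply_moves --steps '[[[0.3,0.03,0.125,0,0,0,0],[0.3,0.03,0.125,0,0,0,0],[0.3,0.03,0.125,0,0,0,0],[0.3,0.03,0.125,0,0,0,0],[0.3,0.03,0.125,0,0,0,0],[0.3,0.02,0.08,0,0,0,0],[0.3,0.01,0.04,0,0,0,0],[0.3,0,0,0,0,0,0]]]'

```text
time_s: 6.45
tool_pos: [542.8, -42.0, 2.3]
orientation: [0.785, 0.62, -0.0, -0.0]
contact_force: [-0.4, -0.2, -0.2]
opening: 25.5
grip_force: 0.0
```

Run:
```python
from h import *
w=camera('wrist'); t=camera('top')
a=cv2.resize(w['pixels'],(400,300)); b=cv2.resize(t['pixels'][100:280,150:390],(400,300))
cv2.imwrite('pics/a2.png',np.hstack([a,b]))
```

```text
(no output)
```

View pics/a2.png

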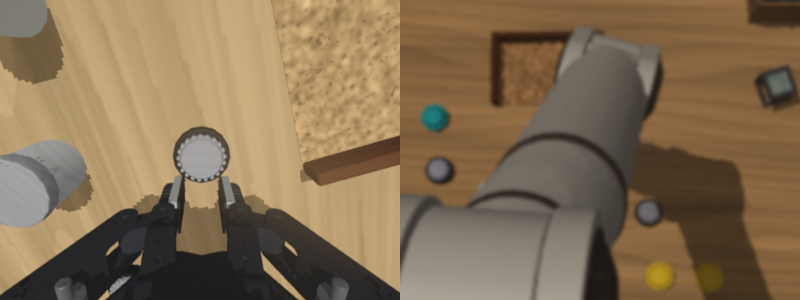

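Cap C is cradled at (201,157) in the wrist view. I'll push on about 46 mm, then back off and locate it.

```bash
cat >> h.py <<'E'
from scipy.spatial.transform import Rotation as Ro
def wpx(c,s,u,v,z):
    f=192/np.tan(np.radians(c['fovy'])/2); T=np.array(c['T_tool_cam'])
    R=Ro.from_quat(s['orientation']).as_matrix(); p=np.array(s['tool_pos'])
    o=p+R@T[:3,3]; d=R@T[:3,:3]@np.array([(u-c['cx'])/f,(v-c['cy'])/f,1])
    return (o+d*(z-o[2])/d[2])
E
python3 - <<'E'
from h import *
s=get_state();w=camera('wrist');p=wpx(w,s,201*1.28,158*1.28,16);print(p,p-s['tool_pos'])
print(wpx(w,s,302*1.28,180*1.28,0))
E
```

```text
[549.98072682 -14.03015749  16.        ] [ 7.26882846 28.60201916 13.7133987 ]
[619.50891968 -55.63230558   0.        ]
```

Call:
apply_moves --steps '[[[0.3,0.02,0.08,0,0,0,0],[0.3,0.03,0.12,0,0,0,0],[0.3,0.03,0.12,0,0,0,0],[0.3,0.02,0.08,0,0,0,0],[0.3,0.01,0.06,0,0,0,0],[0.3,0,0,0,0,0,0],[0.3,-0.02,-0.08,0,0,0,0],[0.3,-0.03,-0.12,0,0,0,0],[0.3,0,0,0.3,0,0,0],[0.3,0,0,0.4,0,0,0],[0.3,0,0,0.2,0,0,0],[0.3,0,0,0,0,0,0]]]'

```text
time_s: 8.1
tool_pos: [550.0, -17.7, 94.0]
orientation: [0.786, 0.619, 0.001, 0.001]
contact_force: [0.3, -0.1, -0.7]
opening: 25.8
grip_force: 0.0
```

Call:
apply_moves --steps '[[[0.3,-0.04,0.06,0,0,0,-0.1],[0.3,-0.04,0.06,0,0,0,-0.1],[0.3,-0.04,0.06,0,0,0,-0.1],[0.3,-0.04,0.06,0,0,0,-0.1],[0.3,-0.04,0.06,0,0,0,-0.1],[0.3,-0.04,0.06,0,0,0,-0.1],[0.3,-0.05,0.06,0,0,0,-0.1],[0.3,-0.05,0.05,0,0,0,-0.103],[0.3,0,0,0,0,0,0],[0.3,0,0,0,0,0,0]]]'

```text
time_s: 9.35
tool_pos: [514.6, 30.2, 91.7]
orientation: [0.999, 0.039, -0.0, 0.0]
contact_force: [0.5, 0.3, 0.1]
opening: 25.7
grip_force: 0.0
```

Run:
```python
from h import *
s=get_state();w=camera('wrist');print(s['tool_pos'],Ro.from_quat(s['orientation']).as_matrix()[:2,0])
g=cv2.cvtColor(w['pixels'],cv2.COLOR_BGR2GRAY)
cv2.imwrite('pics/a3.png',w['pixels'])
```

```text
[514.57567338  30.19143769  91.74725411] [0.99701936 0.07714778]
```

View pics/a3.png

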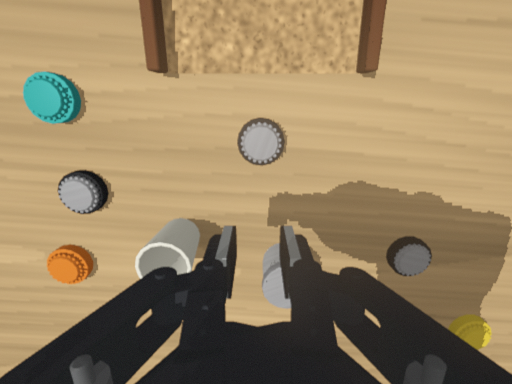

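The wrist view shows C at (261,142), A at (82,192), B at (410,257) and the mouth's inner corners at (167,74) and (358,73).

Run:
```python
from h import *
s=get_state();w=camera('wrist')
for n,u,v,z in [('C',261,141,16),('A',83,191,16),('B',411,256,16),('ml',166,72,22),('mr',359,72,22),('ml0',170,73,0),('mr0',358,73,0),('tum',167,260,55)]: print(n,wpx(w,s,u,v,z).round(1))
```

```text
C [562.9  31.7  16. ]
A [508.6 180.9  16. ]
B [ 467.  -116.6   16. ]
ml [608.6 105.1  22. ]
mr [619.3 -35.7  22. ]
ml0 [609.6 108.9   0. ]
mr0 [621.1 -42.5   0. ]
tum [471.9  97.5  55. ]
```

Call:
apply_moves --steps '[[[0.3,0,-0.02,-0.3,0,0,0],[0.3,0,0,-0.3,0,0,0],[0.3,0,0,-0.2,0,0,0],[0.3,0,0,-0.09,0,0,0],[0.3,0,0,0,0,0,0],[0.3,0.08,0.006,0,0,0,0],[0.3,0.08,0.006,0,0,0,0],[0.3,0.1,0.007,0,0,0,0],[0.3,0.12,0.008,0,0,0,0],[0.3,0.12,0.008,0,0,0,0],[0.3,0.12,0.008,0,0,0,0],[0.3,0.12,0.008,0,0,0,0]]]'

```text
time_s: 10.95
tool_pos: [589.7, 34.1, 3.2]
orientation: [0.999, 0.037, -0.0, 0.0]
contact_force: [-1.2, -0.9, 0.4]
opening: 25.9
grip_force: 0.1
```

Call:
apply_moves --steps '[[[0.3,0.12,0.008,0,0,0,0],[0.3,0.12,0.008,0,0,0,0],[0.3,0.12,0.008,0,0,0,0],[0.3,0.12,0.008,0,0,0,0],[0.3,0.1,0.007,0,0,0,0],[0.3,0.06,0.004,0,0,0,0],[0.3,0,0,0,0,0,0],[0.3,-0.1,-0.007,0,0,0,0],[0.3,-0.3,-0.02,0,0,0,0],[0.3,0,0,0.4,0,0,0],[0.3,0,0,0.5,0,0,0],[0.3,0,0,0,0,0,0]]]'

```text
time_s: 12.45
tool_pos: [615.1, 35.4, 97.5]
orientation: [0.999, 0.037, 0.004, -0.001]
contact_force: [1.2, -0.7, -0.5]
opening: 25.6
grip_force: 0.0
```

Call:
apply_moves --steps '[[[0.3,-0.3,-0.3,0,0,0,0.075],[0.3,-0.3,-0.3,0,0,0,0.075],[0.3,-0.3,-0.3,0,0,0,0.075],[0.3,-0.3,-0.3,0,0,0,0.075],[0.3,-0.3,-0.3,0,0,0,0.075],[0.3,-0.32,-0.35,0,0,0,0.073],[0.3,0,0,0,0,0,0],[0.3,0,0,0,0,0,0]]]'

```text
time_s: 13.45
tool_pos: [430.3, -148.9, 93.0]
orientation: [0.925, 0.379, -0.0, -0.0]
contact_force: [-0.3, 0.8, -0.1]
opening: 25.8
grip_force: 0.0
```

Run:
```python
from h import *
s=get_state();w=camera('wrist');print(s['tool_pos'],Ro.from_quat(s['orientation']).as_matrix()[:2,0])
cv2.imwrite('pics/a4.png',w['pixels'])
```

```text
[ 430.34219549 -148.86360445   92.99262023] [0.71287044 0.7012957 ]
```

View pics/a4.png

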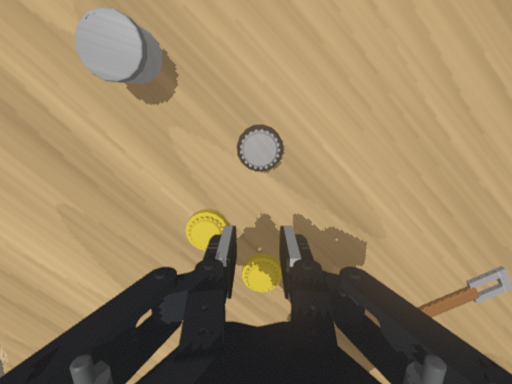

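B is at (260,148). The yellows are at (208,229) and (261,273), close to where I would descend, so I'll measure the clearance.

Run:
```python
from h import *
s=get_state();w=camera('wrist');R=Ro.from_quat(s['orientation']).as_matrix()
for n,u,v,z in [('B',260,148,16),('y1',208,228,16),('y2',261,272,16)]:
    p=wpx(w,s,u,v,z);print(n,p.round(1),(R.T@(p-s['tool_pos'])).round(1))
```

```text
B [ 462.5 -120.1   16. ] [42.4  2.  77.1]
y1 [ 377.9 -137.7   16. ] [-30.3 -44.9  77.1]
y2 [ 378.5 -204.7   16. ] [-76.9   3.3  77. ]
```

Call:
apply_moves --steps '[[[0.3,0.05,0.02,0,0,0,0],[0.3,0,0,-0.3,0,0,0],[0.3,0,0,-0.3,0,0,0],[0.3,0,0,-0.2,0,0,0],[0.3,0,0,-0.1,0,0,0],[0.3,0,0,0,0,0,0],[0.3,0.05,0.049,0,0,0,0],[0.3,0.06,0.058,0,0,0,0],[0.3,0.09,0.088,0,0,0,0],[0.3,0.09,0.088,0,0,0,0],[0.3,0.09,0.088,0,0,0,0],[0.3,0.09,0.088,0,0,0,0]]]'

```text
time_s: 15.05
tool_pos: [483.5, -100.7, 3.3]
orientation: [0.925, 0.38, 0.0, -0.0]
contact_force: [-1.0, 0.0, -0.2]
opening: 25.5
grip_force: 0.2
```

Call:
apply_moves --steps '[[[0.3,0.09,0.088,0,0,0,0],[0.3,0.09,0.088,0,0,0,0],[0.3,0.09,0.088,0,0,0,0],[0.3,0.09,0.088,0,0,0,0],[0.3,0.09,0.088,0,0,0,0],[0.3,0.09,0.088,0,0,0,0],[0.3,0.09,0.088,0,0,0,0],[0.3,0.05,0.048,0,0,0,0],[0.3,0,0,0,0,0,0]]]'

```text
time_s: 16.18
tool_pos: [551.2, -34.6, 3.3]
orientation: [0.925, 0.38, 0.0, 0.0]
contact_force: [0.4, -0.7, 0.5]
opening: 25.5
grip_force: 0.0
```

Call:
apply_moves --steps '[[[0.3,-0.07,-0.07,0,0,0,0],[0.3,-0.07,-0.07,0,0,0,0],[0.3,0,0,0.4,0,0,0],[0.3,0,0,0.2,0,0,0],[0.3,-0.02,0.06,0,0,0,-0.09],[0.3,-0.02,0.06,0,0,0,-0.09],[0.3,-0.02,0.06,0,0,0,-0.09],[0.3,-0.02,0.06,0,0,0,-0.09],[0.3,-0.02,0.07,0,0,0,-0.088],[0.3,0,0,0,0,0,0],[0.3,0,0,0,0,0,0]]]'

```text
time_s: 17.55
tool_pos: [526.5, -18.9, 63.4]
orientation: [0.999, 0.038, -0.0, 0.0]
contact_force: [-0.1, -0.4, 0.8]
opening: 25.3
grip_force: 0.0
```

Run:
```python
from h import *
s=get_state();w=camera('wrist');print(s['tool_pos'],Ro.from_quat(s['orientation']).as_matrix()[:2,0])
cv2.imwrite('pics/a5.png',w['pixels'])
```

```text
[526.53680318 -18.87477832  63.3631938 ] [0.99707829 0.07638646]
```

View pics/a5.png

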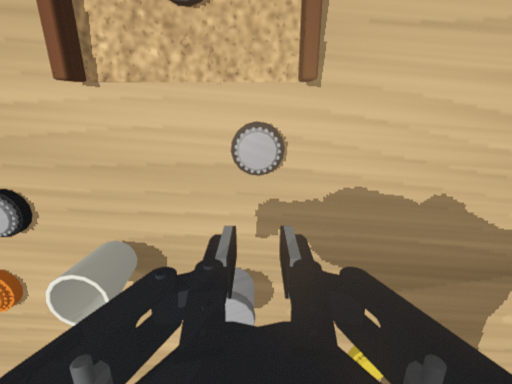

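B is at (258,149), aligned, about 32 mm clear of the right wall; C sits deep in the tray at (187,0).

Call:
apply_moves --steps '[[[0.3,0,0,-0.3,0,0,0],[0.3,0,0,-0.2,0,0,0],[0.3,0,0,-0.1,0,0,0],[0.3,0,0,0,0,0,0],[0.3,0.08,0.007,0,0,0,0],[0.3,0.08,0.008,0,0,0,0],[0.3,0.1,0.01,0,0,0,0],[0.3,0.1,0.01,0,0,0,0],[0.3,0.1,0.01,0,0,0,0],[0.3,0.1,0.01,0,0,0,0],[0.3,0.1,0.01,0,0,0,0],[0.3,0.1,0.01,0,0,0,0]]]'

```text
time_s: 19.1
tool_pos: [603.5, -10.5, 3.3]
orientation: [0.999, 0.037, -0.0, 0.0]
contact_force: [-0.3, 0.7, 0.5]
opening: 25.6
grip_force: 0.2
```

Call:
apply_moves --steps '[[[0.3,0.1,0.01,0,0,0,0],[0.3,0.1,0.009,0,0,0,0],[0.3,0.05,0.004,0,0,0,0],[0.3,0,0,0,0,0,0],[0.3,-0.1,-0.008,0,0,0,0],[0.3,-0.3,-0.024,0,0,0,0],[0.3,0,0,0.4,0,0,0],[0.3,0,0,0.5,0,0,0],[0.3,0,0,0,0,0,0]]]'

```text
time_s: 20.23
tool_pos: [589.9, -11.9, 97.2]
orientation: [0.999, 0.037, 0.003, -0.0]
contact_force: [0.1, 0.7, 0.3]
opening: 25.6
grip_force: 0.0
```

Call:
apply_moves --steps '[[[0.3,-0.09,0.196,0,0,0,0.1063],[0.3,-0.09,0.196,0,0,0,0.1063],[0.3,-0.09,0.196,0,0,0,0.1063],[0.3,-0.09,0.196,0,0,0,0.1063],[0.3,-0.09,0.196,0,0,0,0.1063],[0.3,-0.09,0.196,0,0,0,0.1063],[0.3,-0.09,0.196,0,0,0,0.1063],[0.3,-0.09,0.196,0,0,0,0.1063],[0.3,-0.09,0.196,0,0,0,0.1063],[0.3,-0.09,0.196,0,0,0,0.1063],[0.3,-0.09,0.196,0,0,0,0.1063],[0.3,-0.09,0.196,0,0,0,0.1063]]]'

```text
time_s: 21.72
tool_pos: [478.0, 223.7, 92.4]
orientation: [0.504, 0.863, -0.001, -0.001]
contact_force: [-0.1, 0.2, 0.7]
opening: 25.5
grip_force: 0.0
```

Call:
apply_moves --steps '[[[0.3,0,0,0,0,0,0],[0.3,0,0,0,0,0,0]]]'

```text
time_s: 21.98
tool_pos: [479.6, 222.4, 92.9]
orientation: [0.509, 0.861, -0.001, -0.0]
contact_force: [0.9, -0.5, 0.5]
opening: 25.7
grip_force: 0.0
```

Run:
```python
from h import *
s=get_state();print(s['tool_pos'],Ro.from_quat(s['orientation']).as_matrix()[:2,0],s['joint_positions'])
w=camera('wrist')['pixels'];t=camera('scene')['pixels'][150:300,180:380]
cv2.imwrite('pics/a6.png',np.hstack([cv2.resize(w,(400,300)),cv2.resize(t,(400,300),interpolation=cv2.INTER_CUBIC)]))
```

```text
[479.61377334 222.35854092  92.86269358] [-0.48270023  0.87578553] [-0.55507061  0.44125664  0.08530809  1.97700414 -0.05411504  0.72649032
  0.06634162]
```

View pics/a6.png

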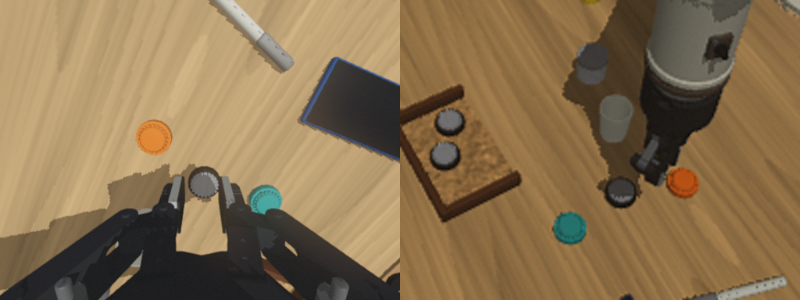

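A shows between the fingers at (204,184) in the wrist half, with orange at (154,137) and teal at (265,200). The scene half shows B and C in the tray.

Run:
```python
from h import *
s=get_state();w=camera('wrist');R=Ro.from_quat(s['orientation']).as_matrix()
for n,u,v,z in [('A',203.5,184,16),('or',154,136,16),('teal',265,199,16)]:
    p=wpx(w,s,u*1.28,v*1.28,z);print(n,p.round(1),(R.T@(p-s['tool_pos'])).round(1))
```

```text
A [501.8 189.9  16. ] [-38.7   3.4  77.1]
or [426.6 214.7  16. ] [ 19.4 -50.5  77.1]
teal [576.1 207.9  16. ] [-58.8  77.2  77.1]
```

Call:
apply_moves --steps '[[[0.3,0.026,0.014,0,0,0,0],[0.3,0,0,-0.3,0,0,0],[0.3,0,0,-0.3,0,0,0],[0.3,0,0,-0.2,0,0,0],[0.3,0,0,-0.1,0,0,0],[0.3,0,0,0,0,0,0],[0.3,0.03,-0.054,0,0,0,0],[0.3,0.04,-0.071,0,0,0,0],[0.3,0.04,-0.071,0,0,0,0],[0.3,0.05,-0.089,0,0,0,0],[0.3,0.06,-0.107,0,0,0,0],[0.3,0.06,-0.107,0,0,0,0]]]'

```text
time_s: 23.62
tool_pos: [511.0, 174.2, 3.3]
orientation: [0.507, 0.862, 0.0, 0.0]
contact_force: [-0.3, -0.0, -0.1]
opening: 25.3
grip_force: 0.2
```

Call:
apply_moves --steps '[[[0.3,0.06,-0.107,0,0,0,0],[0.3,0.06,-0.107,0,0,0,0],[0.3,0.06,-0.107,0,0,0,0],[0.3,0.06,-0.107,0,0,0,0],[0.3,0.06,-0.107,0,0,0,0],[0.3,0.06,-0.107,0,0,0,0],[0.3,0.06,-0.107,0,0,0,0],[0.3,0,0,0,0,0,0],[0.3,-0.06,0.107,0,0,0,0],[0.3,-0.06,0.107,0,0,0,0],[0.3,0,0,0.4,0,0,0],[0.3,0,0,0.5,0,0,0]]]'

```text
time_s: 25.12
tool_pos: [538.1, 123.6, 93.0]
orientation: [0.506, 0.863, -0.001, -0.002]
contact_force: [0.2, -0.4, 0.6]
opening: 25.5
grip_force: 0.0
```

Call:
apply_moves --steps '[[[0.3,-0.015,-0.042,0,0,0,-0.1063],[0.3,-0.015,-0.042,0,0,0,-0.1063],[0.3,-0.015,-0.042,0,0,0,-0.1063],[0.3,-0.015,-0.042,0,0,0,-0.1063],[0.3,-0.015,-0.042,0,0,0,-0.1063],[0.3,-0.015,-0.042,0,0,0,-0.1063],[0.3,-0.015,-0.042,0,0,0,-0.1063],[0.3,-0.015,-0.042,0,0,0,-0.1063],[0.3,-0.015,-0.042,0,0,0,-0.1063],[0.3,-0.015,-0.042,0,0,0,-0.1063],[0.3,-0.015,-0.042,0,0,0,-0.1063],[0.3,-0.015,-0.042,0,0,0,-0.1063]]]'

```text
time_s: 26.62
tool_pos: [521.5, 73.3, 93.1]
orientation: [0.999, 0.036, -0.0, -0.0]
contact_force: [0.1, -0.6, -0.7]
opening: 25.6
grip_force: 0.0
```

Call:
apply_moves --steps '[[[0.3,0,0,0,0,0,0],[0.3,0,0,0,0,0,0]]]'

```text
time_s: 26.88
tool_pos: [522.1, 72.6, 93.2]
orientation: [0.999, 0.04, -0.0, -0.0]
contact_force: [0.3, -1.0, -0.6]
opening: 25.8
grip_force: 0.0
```

Run:
```python
from h import *
s=get_state();w=camera('wrist');print(s['tool_pos'],Ro.from_quat(s['orientation']).as_matrix()[:2,0])
cv2.imwrite('pics/a7.png',w['pixels'])
```

```text
[522.10328035  72.62260663  93.2336946 ] [0.99683987 0.07943706]
```

View pics/a7.png

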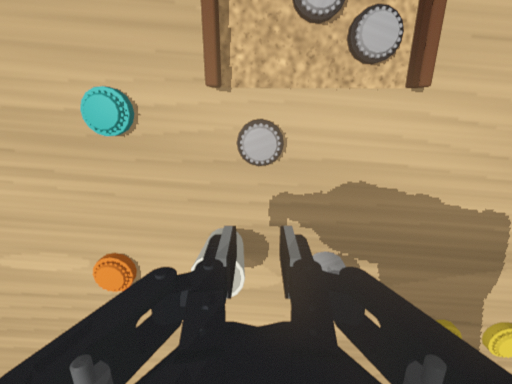

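A is at (260,142) and aligned. B at (377,34) and C at (320,0) are inside the tray. The tumbler's rim is at (219,275); I'll check clearances.

Run:
```python
from h import *
s=get_state();w=camera('wrist');R=Ro.from_quat(s['orientation']).as_matrix()
for n,u,v,z in [('A',260,142,16),('B',378,32,16),('C',322,0,16),('ml',220,86,22),('ml0',231,89,0),('mr0',410,89,0),('tum',219,275,55)]:
    p=wpx(w,s,u,v,z);print(n,p.round(1),(R.T@(p-s['tool_pos'])).round(1))
```

```text
A [569.3  74.7  16. ] [47.2  1.4 77.3]
B [655.4  -4.3  16. ] [126.7  86.9  77.2]
C [671.9  39.3  16. ] [146.7  44.8  77.2]
ml [609.4 108.   22. ] [ 89.7 -28.6  71.3]
ml0 [608.7 101.8   0. ] [ 88.5 -22.5  93.3]
mr0 [620.2 -45.7   0. ] [ 88.4 125.4  93.2]
tum [467.8  99.3  55. ] [-52.2 -31.2  38.3]
```

Pushing A straight along +x brings it to local y≈+41. I'll narrow the fingers to 0.2 for clearance from the left wall.

Call:
apply_moves --steps '[[[0.2,0.05,0,0,0,0,0],[0.2,0,0,-0.3,0,0,0],[0.2,0,0,-0.3,0,0,0],[0.2,0,0,-0.2,0,0,0],[0.2,0,0,-0.1,0,0,0],[0.2,0,0,0,0,0,0],[0.2,0.06,0,0,0,0,0],[0.2,0.06,0,0,0,0,0],[0.2,0.08,0,0,0,0,0],[0.2,0.1,0,0,0,0,0],[0.2,0.1,0,0,0,0,0],[0.2,0.1,0,0,0,0,0]]]'

```text
time_s: 28.48
tool_pos: [578.2, 71.3, 3.3]
orientation: [0.999, 0.037, 0.0, 0.0]
contact_force: [-0.8, -0.3, -0.0]
opening: 17.2
grip_force: 0.1
```

Call:
apply_moves --steps '[[[0.2,0.1,0,0,0,0,0],[0.2,0.1,0,0,0,0,0],[0.2,0.1,0,0,0,0,0],[0.2,0.07,0,0,0,0,0],[0.2,0.03,0,0,0,0,0],[0.2,0,0,0,0,0,0]]]'

```text
time_s: 29.22
tool_pos: [617.5, 71.3, 3.3]
orientation: [0.999, 0.037, -0.0, 0.0]
contact_force: [-0.6, -0.0, 0.6]
opening: 16.9
grip_force: 0.0
```

Call:
apply_moves --steps '[[[0.2,-0.1,-0.008,0,0,0,0],[0.2,-0.3,-0.024,0,0,0,0],[0.2,0,0,0.4,0,0,0],[0.2,0,0,0.5,0,0,0],[0.2,0,-0.2,0.4,0,0,0],[0.2,0,-0.2,0,0,0,0],[0.2,0,0,0,0,0,0],[0.2,0,0,0,0,0,0]]]'

```text
time_s: 30.22
tool_pos: [576.0, 28.9, 131.9]
orientation: [0.999, 0.037, -0.001, -0.0]
contact_force: [-0.2, -0.0, -0.6]
opening: 17.1
grip_force: 0.0
```

Run:
```python
from h import *
s=get_state();w=camera('wrist');print(s['tool_pos'],s['time_s'])
cv2.imwrite('pics/a8.png',w['pixels'])
R=Ro.from_quat(s['orientation']).as_matrix()
g=cv2.cvtColor(w['pixels'],cv2.COLOR_BGR2GRAY)
hsv=cv2.cvtColor(w['pixels'],cv2.COLOR_BGR2HSV)
m=((hsv[...,1]<60)&(hsv[...,2]>90)).astype('uint8')
m=cv2.morphologyEx(m,cv2.MORPH_CLOSE,np.ones((3,3)))
n,l,st,ce=cv2.connectedComponentsWithStats(m)
for i in range(1,n):
    if st[i,4]>150: p=wpx(w,s,*ce[i],16);print(st[i],p.round(1))
```

```text
[576.012804    28.94223876 131.85518799] 30.225
[ 234   48   40   44 1369] [680.6  41.4  16. ]
[ 281   83   40   40 1184] [656.2  -4.6  16. ]
[ 197   84   40   42 1277] [648.5  73.1  16. ]
[225 226  16  40 357] [504.6  51.7  16. ]
[276 226  16  40 367] [508.7  -3.   16. ]
[173 252  33  22 477] [478.6  97.5  16. ]
[ 256  271   26   54 1051] [433.6   6.8  16. ]
[ 79 362  16  22 227] [298.7 234.1  16. ]
```

View pics/a8.png

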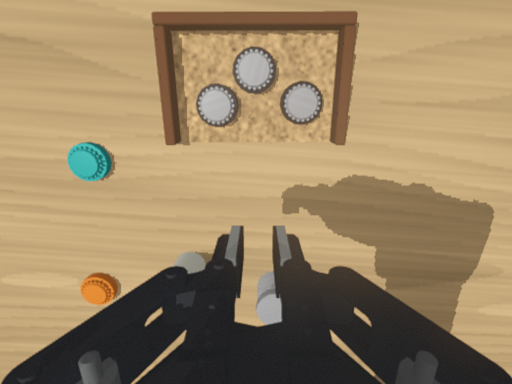

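All three caps lie flat inside the tray at (217,105), (254,69) and (302,103). The mouth line is at v≈145, so each is well clear of it, and the gripper is well above everything.

```bash
python3 -c "
from station import *
print(job_done())"
```

```text
the job is handed in; nothing more can be done
None
```

I slid all three silver caps flat into the tray, well past the mouth line in the last wrist-camera view, and handed the job in at about 30 s; no verdict came back, and I didn't re-measure the other things, though the tools never came close to them.

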